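# Park the slide cutter and shut the wrap dispenser

## Robot

A 6-joint arm with a two-finger parallel gripper is mounted at the origin on a cart in front of the work surface, level with it; the furniture and walls round the work are solid. World frame = base frame: x ahead of the robot, y to its left, z up, the work surface at z = 0. Lengths are in mm, angles in rad, forces in N, time in s.
With the tool pointing down it reaches from about 275 to 750 mm from the base axis. Payload 10.2 kg.
Tool frame: the origin (TCP) lies on the front face of the gripper's body, between the roots of the fingers; the fingertips stand 73 mm ahead of it and the grasp point (between the pads) lies 54 mm ahead of it; z points along the fingers, y is the line along which they close (so a half turn about z gives the same grasp; the last joint's range is limited). The gripper opens to 85 mm and grips with 20 to 120 N. Pads are 22 mm wide; open, the fingers measure 114 mm over their backs; the gripper's body (76 mm by 85 mm) begins 54 mm behind the grasp point. The pads swing forward as they close: fully open they stand 13 mm farther back than shut.
Start: joints at [1.074, 0.313, 1.498, -0, 1.331, -0.223], TCP at [141.969, 505.447, 303.894] pointing down, gripper open.
Joint ranges: [-2.94, 2.94], [-0.97, 2.17], [0.19, 2.56], [-1.23, 4.37], [0.02, 3.11], [-2.88, 2.88]. Speed limits (rad/s): [2.39, 2.39, 3.01, 3.14, 3.14, 3.14].

## Interface

Orientations are given as a unit quaternion [w, x, y, z].
In Python, from rig import * gives the robot as it stands.
- The arm moves only by the tool step_arm, never from a script. Its argument "plan" is a list of rows, each an object with "offset": the shift along the tool's x, y, z in cm, a list of three; "rot": the turn, a rotation vector about the tool's x, y, z in degrees, a list of three; "gripper": the finger opening in cm, from 0 to 8.54. In form: [{"offset": [x, y, z], "rot": [wx, wy, wz], "gripper": gripper}, ...]. A call has 1 to 12 rows; each row is the pose to reach, as a shift and turn from the pose commanded when the call began, along the tool's axes at that moment; what a row does not reach only later rows make up. A row lasts 1/10 s, in which the tool goes at most 50 mm and 8.59 degrees, less where a joint would pass 70% of its speed; a pose out of reach is approached as far as the arm can. A call with a gripper value outside its range is refused whole. The fingers move at their own pace and stop on an object; "squeeze" is the grip in N (left out, the last holds). Time passes only in rows, so rows that repeat a pose let the fingers close. It gives the time, the measured TCP pose, the force, the opening and the grip force at its end, in the units of the state.
- sense(): the state, without advancing time (a new reading comes with each control period).
- capture(name): name is "side" or "top"; returns a dict with "color" (400x640x3 uint8, red, green, blue), "depth" (400x640 float32, mm along the optical axis (not along the pixel's ray), 0 where there is no reading), "vertical_fov" (degrees; the focal length in pixels is half the picture's height over the tangent of half this angle, whatever the lens; pixels are square), "cx", "cy" (the principal point, pixels), "rvec" (rotation vector, rad) and "tvec" (3), from world to camera coordinates, as OpenCV has them. Camera axes: x right, y down, z forward; pixel columns grow to the right and rows downward; lengths in mm; the calibration is good to about 2 mm. A picture is of the moment at which its call begins.
- finish_job(): hands the job in; it is judged then, once.
The state is a dict: "time_s": time; "joints": joint angles; "dq": joint speeds; "tau": joint torques, N m; "eef_pos": TCP position; "ee_rot": TCP orientation; "force": force on the tool from outside, world axes, zero at the start; "wrist_torque": the same for the moment, N m; "grip_width": opening from 0.0 (shut) to 1.0 (fully open); "grip_force": force on a finger pad.
Only numpy, scipy, OpenCV 4.12 (cv2) and the standard library are available. Lean on these libraries where they do the work, as an engineer would, in place of code of your own. Each camera call takes 0.05 s, during which the arm holds its last target. There are 200 camera calls.

## Task

The kitchen-wrap dispenser was left open with its slide cutter out on the rail, where the bare blade can catch a hand. With the fingertips behind the cutter, follow the rail and push it gently, in contact all along, fully home into the dock at the other end; then push the cover over and down, without slamming it, until it is fully shut round the parked cutter. Only touch and push: pinch, lift or drag nothing, and leave the other things on the worktop where they are.

Things in the scene. Friction and masses are not known exactly. Their poses are not given: they have to be found in the camera images.
- wrap_dispenser: Loose steel wrap dispenser with black end caps, 116 deep x 362 long x 82 high (about 200 with cover open), 2 to 3.5 kg. Origin: centre of its underside; x from its front to its back (hinge side), y along the rail towards the end where the cutter starts (left from the robot), z up. Rail: 16 wide, top at z 78, at x -48, from y -170 to 170; only cutter and dock stand above it.
- cutter_knob: Grey thumb block of the slide cutter, 20 (x) x 32 (y) x 22 high, riding on the rail; origin at the middle of its underside, 83 above the worktop, so its top is 105 above it. Axes as the dispenser's. Under it a black carriage 30 x 26 x 7. Push it from its flat +y face towards -y, fingertips a few mm above the rail. More than 20 N on it counts as pinching or forcing.
- cutter (a joint): Slide of the cutter along the rail, m: 0 at the start (+y) end, growing towards the dock, 0.27 when fully home against the dock's end block. About 2 N of friction; it stays where it is left.
- cutter_back (a point): Middle of the knob's flat +y face, the face to push on: 16 from the knob's middle, 11 above the knob's underside (94 above the worktop).
- dock (a point): Where the middle of the cutter stands when parked: on the rail's top, at x -48, y -135 of the dispenser. The dock is the black end block (top 94 above the worktop) with two lower cheeks (36 wide overall, top 88) that take the cutter; when home its +y face still stands 8 out of the cheeks.
- cover (a joint): Hinge of the white cover, rad: 0 shut (level), grows as it swings up and back; 1.6 to 1.8 at the start (just past upright). Stiff hinge (0.16 N m): it stays where it is left and must be pushed all the way, with 1 to 3 N near its edge. If the cutter is not in the dock, the cover lands on it and cannot shut.
- cover_hinge (a point): Middle of the cover's hinge line, on the dispenser: x +53, y 0, z 84 of the dispenser; the hinge line runs along the dispenser's y.
- cover_edge (a point): On the cover's outer face, 112 from the hinge line, 5 from the panel's edge, at y +12 of the dispenser. The panel is 4 thick, 344 long, 117 from hinge to edge, with a thumb lug 10 beyond it; its front corner at the dock end (40 x 62) is cut out to clear the parked cutter. Shut, its top is 88 above the worktop.
- marker_pen: Bystander: marker pen, 130 x 12 x 14, lying in front of the dispenser. Origin: centre of its underside. Must stay put.
- thermometer: Bystander: probe thermometer, 200 x 34 x 17, lying in front of the dispenser. Origin: centre of its underside. Must stay put.
- prep_cup_a: Bystander: steel prep cup, diameter 70, 42 high, off one end of the dispenser. Origin: centre of its underside. Must stay put.
- prep_cup_c: Bystander: steel prep cup, diameter 60, 36 high, off one end of the dispenser. Origin: centre of its underside. Must stay put.
- spice_jar: Bystander: spice jar, diameter 42, 96 high, off one end of the dispenser. Origin: centre of its underside. Must stay put.
- pastry_brush: Bystander: wooden pastry brush lying flat, 213 x 48 x 16, off one end of the dispenser. Origin: centre of its underside. Must stay put.

How it is judged (in metres and radians):
On the way, in this order (a step that is already met when the one before it is completed fails the run):
1. the fingertips, touching the cutter, push it through the first half of the rail (value of joint cutter between 0.09 and 0.14 m and contact force between the fingers and cutter_knob above 0.2 N), for 0.05 s.
2. the fingertips, touching the cutter, push it through the second half of the rail (value of joint cutter between 0.18 and 0.24 m and contact force between the fingers and cutter_knob above 0.2 N), for 0.05 s.
3. the cutter is fully home in the dock while the cover still stands open (value of joint cutter above 0.263 m and value of joint cover above 0.9 rad), for 0.2 s.
4. the cover is fully shut round the parked cutter (value of joint cutter above 0.263 m and value of joint cover below 0.05 rad), for 0.2 s.
At the end, for the whole second after the job is handed in: The cutter is within 7 mm of fully home in the dock, the cover within 0.05 rad of shut, the dispenser at rest, level and within 30 mm of where it stood (all of step 4 and distance of wrap_dispenser from where it was at the start of the episode below 0.03 m and angle between wrap_dispenser's own z axis and vertical below 0.05 rad and linear speed of wrap_dispenser below 0.02 m/s); the robot touches nothing.
It fails at once if the cutter is pinched or forced (more than 20 N of finger contact) (contact force between the fingers and cutter_knob above 20 N).
It fails at once if the cutter is flung along the rail (faster than 0.4 m/s) (velocity of joint cutter above 0.4 m/s).
It fails at once if the cover is slammed (faster than 4 rad/s) (velocity of joint cover below -4 rad/s).
It fails at once if the dispenser is lifted, tipped or dragged more than 40 mm (height (world z) of wrap_dispenser above 0.012 m or angle between wrap_dispenser's own z axis and vertical above 0.1 rad or distance of wrap_dispenser from where it was at the start of the episode above 0.04 m).
It fails at once if one of the other things is moved more than 15 mm or lifted (distance of any of marker_pen, thermometer, prep_cup_a, prep_cup_c, spice_jar, pastry_brush from where it was at the start of the episode above 0.015 m).
It also fails if it takes over 54 s, if anything falls off the work surface, if the arm or the gripper's body presses on something with over 40 N, if the wrist force passes 120 N, or if a joint passes its speed limit or range.

## Working session

There is one attempt and no reset: what is moved stays moved. The work goes in short steps, Python scripts to look and compute and a tool call to move; the robot and the scene stay as the last step left them, time stands still between calls to the robot, and variables do not carry over. Pictures are saved under pics/ and viewed, at most 10 in all, crops included, and the job is handed in when it is done.

Besides the shell and the picture viewer there is one more tool, called after ">>>" by a JSON object that holds its "method" and its "body". step_arm: Moves the arm, as the interface text tells. Its arguments: {"type":"object","properties":{"plan":{"type":"array"},"squeeze":{"type":"number"}},"required":["plan"]}

```bash
mkdir -p pics
cat > h.py <<'E'
from rig import *
import numpy as np, cv2
def cam(c):
    R=cv2.Rodrigues(np.array(c["rvec"],float))[0]; t=np.array(c["tvec"],float).ravel()
    f=200/np.tan(np.radians(c["vertical_fov"])/2); return R,t,f
def pts(c):
    R,t,f=cam(c); d=c["depth"]; v,u=np.mgrid[:400,:640]
    P=np.stack([(u-c["cx"])/f*d,(v-c["cy"])/f*d,d],-1); return (P-t)@R
E
python3 - <<'E'
from h import *
for n in("side","top"):
    c=capture(n); np.save(n+".npy",c,allow_pickle=True); cv2.imwrite(f"pics/{n}0.png",c["color"][...,::-1])
    R,t,f=cam(c); print(n,-R.T@t,R[2],f,(c["depth"]>0).mean())
print(sense())
E
```

```text
side [ 662.87465988 1353.80650776  926.44762657] [-0.04556128 -0.82596262 -0.56188071] 456.40605561907734 0.99583203125
top [ 433.72286863  113.1471288  1088.42629401] [ 0.1463156  -0.02122449 -0.98901025] 383.5223046536943 0.9960625
{'time_s': 0.1, 'joints': array([ 1.07359761e+00,  3.13385704e-01,  1.49833108e+00,  1.65864910e-05,
        1.33099892e+00, -2.23392143e-01]), 'dq': array([ 0.00128923, -0.00238718, -0.00192309,  0.00126073,  0.00097065,
       -0.00016588]), 'tau': array([ 3.46352528e-03, -4.12893784e+01, -2.60141480e+01, -2.41601319e-04,
        2.99857260e-03,  1.50115875e-05]), 'eef_pos': array([141.89623053, 505.31701244, 303.40783104]), 'ee_rot': array([-2.05503889e-04,  1.36477968e-01,  9.90642947e-01, -5.22631784e-04]), 'force': array([-0.30412546,  1.25262909, -0.33570293]), 'wrist_torque': array([ 0.01525592, -0.00549202, -0.00238036]), 'grip_force': 0.0, 'grip_width': 0.998563730736464}
```

View pics/top0.png

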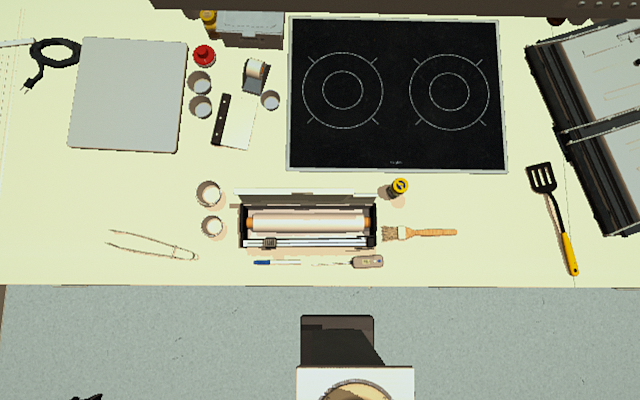

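View pics/side0.png

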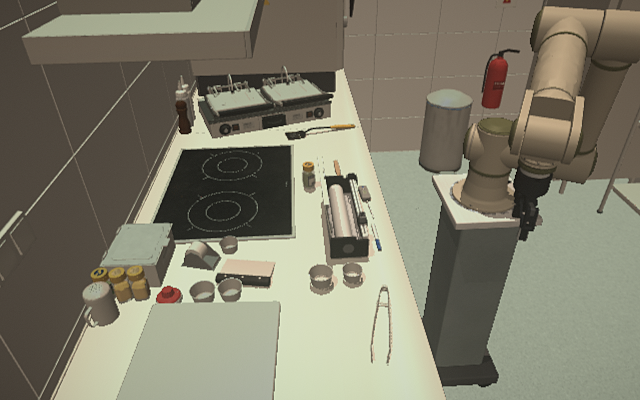

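The top view shows the dispenser at about (238-376, 188-250) with the knob at (270,243). The cups are at (208,193) and (212,226), the jar at (399,186), the brush at (420,233), and the pen and thermometer at row ~262. The side view shows the same layout.

Run:
```python
from h import *
c=np.load("top.npy",allow_pickle=True).item(); s=np.load("side.npy",allow_pickle=True).item()
P=pts(c);Q=pts(s)
for n,(v,u) in dict(knob=(242,270),rail=(241,320),dockend=(243,372),cover=(195,300),table=(275,300),pen=(262,262),therm=(261,370),cupA=(185,208),cupB=(217,212),jar=(186,399)).items(): print(n,P[v,u].round())
# dispenser: points z 70..110, in region
m=(P[...,2]>60)&(P[...,2]<115); m[:170]=0; m[270:]=0; m[:,:225]=0; m[:,385:]=0
A=P[m]; 
k=(A[:,2]>96); B=A[k]; B=B[(B[:,0]<B[:,0].max())]
print("hi",np.percentile(A,[1,50,99],axis=0).round())
r=cv2.minAreaRect(A[:,:2].astype(np.float32)); print("rect",r)
m2=(Q[...,2]>60)&(Q[...,2]<250)&(Q[...,0]>250)&(Q[...,0]<560)&(Q[...,1]>-150)&(Q[...,1]<400)
vv,uu=np.where(m2);print("side bbox",uu.min(),uu.max(),vv.min(),vv.max(),np.percentile(Q[m2],[1,50,99],axis=0).round())
a=cv2.resize(c["color"][170:280,190:430],None,fx=3.2,fy=3.2,interpolation=2)[...,::-1]
b=cv2.resize(s["color"][140:290,290:400],None,fx=3.5,fy=3.5,interpolation=2)[...,::-1]
o=np.zeros((600,800,3),np.uint8); cv2.imwrite("pics/topc.png",a); cv2.imwrite("pics/sidec.png",b)
```

```text
knob [480. 226. 102.]
rail [485.  98.  78.]
dockend [480. -37.  92.]
cover [593. 149. 160.]
table [394. 152.   1.]
pen [429. 257.  14.]
therm [434. -42.  16.]
cupA [643. 416.  15.]
cupB [552. 399.  19.]
jar [ 631. -109.   97.]
hi [[465. -47.  60.]
 [532. 130.  78.]
 [586. 309. 114.]]
rect ((524.3773803710938, 130.8802490234375), (123.09779357910156, 362.3586120605469), 0.6621741056442261)
side bbox 330 368 174 245 [[465. -47.  60.]
 [491. 169.  74.]
 [557. 314. 104.]]
```

View pics/topc.png

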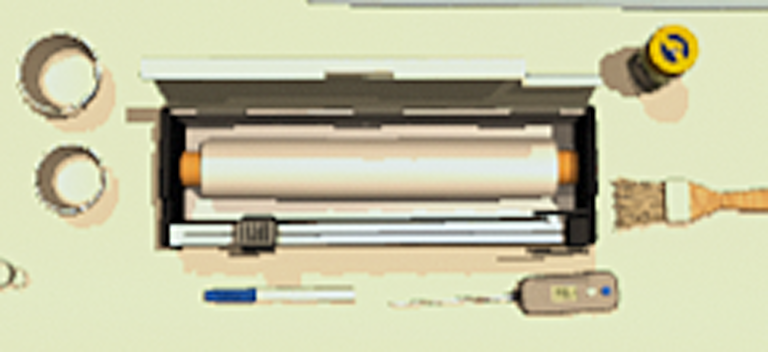

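View pics/sidec.png

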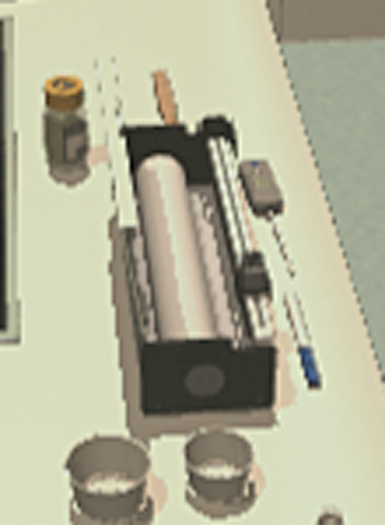

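The crops show the knob at crop pixel (255,235), set in from the rail's left end, and the dock on the right at (578,228). The cover is just past upright. Next I'll measure yaw, the knob face and the cover.

Run:
```python
from h import *
for n in("top","side"):
    c=np.load(n+".npy",allow_pickle=True).item(); P=pts(c).reshape(-1,3); C=c["color"].reshape(-1,3)
    x,y,z=P.T; box=(x>455)&(x<620)&(y>-70)&(y<330)
    r=box&(x<502)&(abs(z-78)<4)&(C.min(1)>150); p=np.polyfit(y[r],x[r],1) if r.sum()>20 else 0
    print(n,"rail",r.sum(),p,np.percentile(P[r],[2,98],axis=0).round(1).tolist())
    k=box&(x<505)&(z>93)&(y>150); print(" knob",k.sum(),P[k].min(0).round(1),P[k].max(0).round(1),np.median(P[k],0).round(1))
    d=box&(x<505)&(z>84)&(y<60); print(" dock",d.sum(),P[d].min(0).round(1),P[d].max(0).round(1))
    f=box&(z>20)&(z<95); 
    q=box&(x>540)&(z>110); 
    if q.sum()>20:
        print(" cover",q.sum(),np.polyfit(z[q],x[q],1),np.percentile(P[q],[1,99],axis=0).round(1).tolist())
        A=np.c_[y[q],z[q]-84,np.ones(q.sum())]; print(np.linalg.lstsq(A,x[q],rcond=None)[0])
        t=q&(z>195); print(" edge",t.sum(),np.polyfit(y[t],x[t],1) if t.sum()>9 else 0,P[t].mean(0))
for nme,(b) in dict(pen=(415,450,120,320),therm=(415,455,-80,120)).items():
    c=np.load("top.npy",allow_pickle=True).item(); P=pts(c).reshape(-1,3); m=(P[:,0]>b[0])&(P[:,0]<b[1])&(P[:,1]>b[2])&(P[:,1]<b[3])&(P[:,2]>6); print(nme,P[m].min(0).round(),P[m].max(0).round())
```

```text
top rail 536 [-1.38793509e-02  4.82053289e+02] [[473.0, -15.0, 75.2], [488.4, 294.1, 81.5]]
 knob 101 [469.7 213.  100.5] [487.8 243.9 109.7] [477.4 228.5 105.3]
 dock 111 [464.5 -39.6  84.6] [498.6   2.3  98. ]
 cover 1728 [8.87020032e-02 5.76744344e+02] [[583.7, -34.6, 111.9], [603.8, 300.1, 210.3]]
[-1.33249506e-02  9.30723587e-02  5.85727224e+02]
 edge 748 [-1.66394044e-02  5.96978699e+02] [594.33795427 158.70430579 201.18969146]
side rail 141 [-1.35986459e-02  4.82173173e+02] [[471.1, -12.4, 74.3], [488.0, 296.3, 80.7]]
 knob 58 [469.1 213.6  93.2] [488.7 249.5 108.3] [479.5 236.4 103. ]
 dock 48 [464.4 -41.   84.1] [499.7   9.9  95.5]
 cover 310 [9.01589900e-02 5.77105655e+02] [[585.2, 27.9, 112.3], [603.0, 305.2, 210.0]]
[-9.00682770e-03  7.53054195e-02  5.88034536e+02]
 edge 255 [-1.26716303e-02  5.97188289e+02] [594.94195763 177.27251469 199.45445309]
pen [422. 122.   6.] [435. 280.  18.]
therm [417. -76.   6.] [ 452.  119. 1088.]
```

>>> {"method": "step_arm", "body": {"plan": [{"offset": [0,0,0],"rot": [0,0,-8],"gripper": 0},{"offset": [0,0,0],"rot": [0,0,-16.5],"gripper": 0},{"offset": [0,0,0],"rot": [0,0,-16.5],"gripper": 0},{"offset": [0,0,0],"rot": [0,0,-16.5],"gripper": 0},{"offset": [0,0,0],"rot": [0,0,-16.5],"gripper": 0}], "squeeze": 20}}

```text
time_s: 0.6
eef_pos: [141.9, 505.4, 303.8]
ee_rot: [-0.0, -0.006, 1.0, -0.0]
force: [0.4, 0.3, -0.2]
grip_width: 0.142
grip_force: 0.0
```

>>> {"method": "step_arm", "body": {"plan": [{"offset": [-3.3,-2.1,0.9],"rot": [0,0,0],"gripper": 0},{"offset": [-6.7,-4.2,1.8],"rot": [0,0,0],"gripper": 0},{"offset": [-10,-6.3,2.7],"rot": [0,0,0],"gripper": 0},{"offset": [-13.4,-8.4,3.6],"rot": [0,0,0],"gripper": 0},{"offset": [-16.7,-10.4,4.5],"rot": [0,0,0],"gripper": 0},{"offset": [-20,-12.5,5.4],"rot": [0,0,0],"gripper": 0},{"offset": [-23.4,-14.6,6.2],"rot": [0,0,0],"gripper": 0},{"offset": [-26.7,-16.7,7.1],"rot": [0,0,0],"gripper": 0},{"offset": [-30.1,-18.8,8],"rot": [0,0,0],"gripper": 0},{"offset": [-33.5,-20.9,8.9],"rot": [0,0,0],"gripper": 0},{"offset": [-33.5,-20.9,8.9],"rot": [0,0,0],"gripper": 0}]}}

```text
time_s: 1.7
eef_pos: [482.8, 298.5, 213.4]
ee_rot: [-0.0, -0.004, 1.0, -0.001]
force: [-0.3, 0.0, -0.2]
grip_width: -0.002
grip_force: 0.0
```

Run:
```python
from h import *
s=sense(); e=s["eef_pos"]; print(e,s["grip_width"],s["force"])
c=capture("side"); P=pts(c); d=np.abs(P-e); m=(d[...,0]<60)&(d[...,1]<60)&(P[...,2]>95)&(P[...,2]<e[2]+20)
A=P[m]
for z in range(100,235,8):
    k=A[(A[:,2]>=z)&(A[:,2]<z+8)]
    if len(k): print(z,len(k),k.min(0).round(),k.max(0).round())
cv2.imwrite("pics/s1.png",cv2.resize(c["color"][130:290,290:450],None,fx=3.5,fy=3.5,interpolation=2)[...,::-1])
```

```text
[482.79871506 298.52693583 213.37737918] -0.0016809148903307734 [-0.27195135  0.00923491 -0.23105849]
100 4 [484. 239. 101.] [487. 245. 107.]
140 12 [471. 304. 140.] [491. 309. 148.]
148 15 [472. 303. 150.] [491. 315. 155.]
156 19 [471. 302. 156.] [492. 315. 163.]
164 17 [471. 300. 164.] [493. 314. 172.]
172 4 [482. 303. 172.] [492. 314. 175.]
180 8 [473. 291. 183.] [494. 325. 188.]
188 18 [471. 273. 189.] [494. 334. 196.]
196 10 [470. 309. 196.] [494. 340. 203.]
204 28 [467. 290. 204.] [498. 349. 212.]
212 25 [465. 289. 213.] [498. 353. 219.]
220 28 [465. 290. 220.] [498. 358. 228.]
228 30 [463. 313. 228.] [499. 358. 233.]
```

View pics/s1.png

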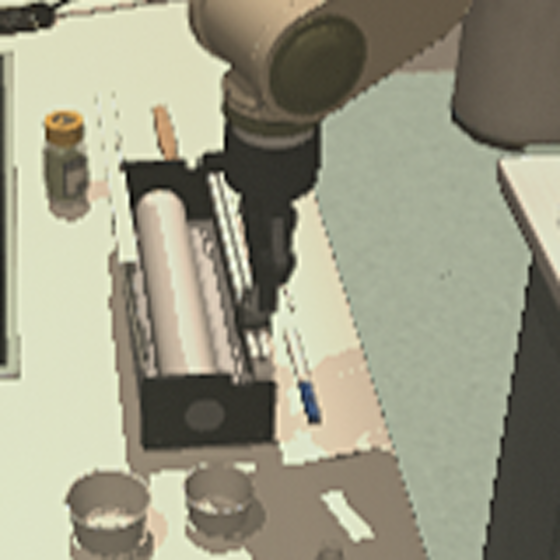

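The fingers are shut with the tips about 73 mm ahead of the TCP, over the rail's +y end. The knob is at crop pixel (255,300). I'll lower behind the knob.

>>> {"method": "step_arm", "body": {"plan": [{"offset": [0.4,0,1.8],"rot": [0,0,0],"gripper": 0},{"offset": [0.4,0,3.6],"rot": [0,0,0],"gripper": 0},{"offset": [0.4,0,5],"rot": [0,0,0],"gripper": 0},{"offset": [0.4,0,5.3],"rot": [0,0,0],"gripper": 0},{"offset": [0.4,-1,5.3],"rot": [0,0,0],"gripper": 0},{"offset": [0.4,-2,5.3],"rot": [0,0,0],"gripper": 0},{"offset": [0.4,-2.8,5.3],"rot": [0,0,0],"gripper": 0},{"offset": [0.4,-3.2,5.3],"rot": [0,0,0],"gripper": 0},{"offset": [0.4,-3.2,5.3],"rot": [0,0,0],"gripper": 0}]}}

```text
time_s: 2.65
eef_pos: [476.6, 268.5, 162.3]
ee_rot: [0.0, -0.007, 1.0, 0.0]
force: [-0.6, 0.8, 0.1]
grip_width: 0.002
grip_force: 0.0
```

>>> {"method": "step_arm", "body": {"plan": [{"offset": [-0.15,-0.4,0.1],"rot": [0,0,0],"gripper": 0},{"offset": [-0.15,-0.8,0.1],"rot": [0,0,0],"gripper": 0},{"offset": [-0.15,-1.2,0.1],"rot": [0,0,0],"gripper": 0},{"offset": [-0.15,-1.6,0.1],"rot": [0,0,0],"gripper": 0},{"offset": [-0.15,-2,0.1],"rot": [0,0,0],"gripper": 0},{"offset": [-0.15,-2.4,0.1],"rot": [0,0,0],"gripper": 0},{"offset": [-0.15,-2.8,0.1],"rot": [0,0,0],"gripper": 0},{"offset": [-0.15,-3.2,0.1],"rot": [0,0,0],"gripper": 0}]}}

```text
time_s: 3.45
eef_pos: [478.3, 236.9, 160.9]
ee_rot: [-0.0, -0.007, 1.0, 0.0]
force: [1.0, 2.5, -0.8]
grip_width: -0.005
grip_force: 1.1
```

Run:
```python
from h import *
s=sense(); e=s["eef_pos"]; print(e,s["force"])
c=capture("top"); P=pts(c).reshape(-1,3);x,y,z=P.T
k=(x>460)&(x<500)&(z>97)&(z<112)&(y>60)&(y<260);print(P[k].min(0),P[k].max(0),np.median(P[k],0))
```

```text
[478.26945362 236.8928673  160.8612152 ] [ 0.96232638  2.51918656 -0.82316244]Traceback (most recent call last):
  File "<stdin>", line 4, in <module>
    return umr_minimum(a, axis, None, out, keepdims, initial, where)
ValueError: zero-size array to reduction operation minimum which has no identity
```

>>> {"method": "step_arm", "body": {"plan": [{"offset": [0,-0.4,0],"rot": [0,0,0],"gripper": 0},{"offset": [0,-1,0],"rot": [0,0,0],"gripper": 0},{"offset": [0,-1.6,0],"rot": [0,0,0],"gripper": 0},{"offset": [0,-2.2,0],"rot": [0,0,0],"gripper": 0},{"offset": [0,-2.8,0],"rot": [0,0,0],"gripper": 0},{"offset": [0,-3.4,0],"rot": [0,0,0],"gripper": 0},{"offset": [0,-4,0],"rot": [0,0,0],"gripper": 0},{"offset": [0,-4.6,0],"rot": [0,0,0],"gripper": 0},{"offset": [0,-5.2,0],"rot": [0,0,0],"gripper": 0},{"offset": [0,-5.8,0],"rot": [0,0,0],"gripper": 0},{"offset": [0,-6.4,0],"rot": [0,0,0],"gripper": 0},{"offset": [0,-7,0],"rot": [0,0,0],"gripper": 0}]}}

```text
time_s: 4.7
eef_pos: [479.3, 166.7, 160.9]
ee_rot: [-0.0, -0.007, 1.0, -0.0]
force: [-0.5, 2.0, -1.1]
grip_width: 0.005
grip_force: 1.1
```

>>> {"method": "step_arm", "body": {"plan": [{"offset": [0,-0.4,0],"rot": [0,0,0],"gripper": 0},{"offset": [0,-1,0],"rot": [0,0,0],"gripper": 0},{"offset": [0,-1.6,0],"rot": [0,0,0],"gripper": 0},{"offset": [0,-2.2,0],"rot": [0,0,0],"gripper": 0},{"offset": [0,-2.8,0],"rot": [0,0,0],"gripper": 0},{"offset": [0,-3.4,0],"rot": [0,0,0],"gripper": 0},{"offset": [0,-4,0],"rot": [0,0,0],"gripper": 0},{"offset": [0,-4.6,0],"rot": [0,0,0],"gripper": 0},{"offset": [0,-5.2,0],"rot": [0,0,0],"gripper": 0},{"offset": [0,-5.8,0],"rot": [0,0,0],"gripper": 0},{"offset": [0,-6.4,0],"rot": [0,0,0],"gripper": 0},{"offset": [0,-7,0],"rot": [0,0,0],"gripper": 0}]}}

```text
time_s: 5.9
eef_pos: [480.3, 96.7, 160.9]
ee_rot: [-0.0, -0.007, 1.0, -0.0]
force: [-2.0, 3.4, -0.8]
grip_width: -0.001
grip_force: 1.1
```

>>> {"method": "step_arm", "body": {"plan": [{"offset": [0,-0.5,0],"rot": [0,0,0],"gripper": 0},{"offset": [0,-1,0],"rot": [0,0,0],"gripper": 0},{"offset": [0,-1.5,0],"rot": [0,0,0],"gripper": 0},{"offset": [0,-2,0],"rot": [0,0,0],"gripper": 0},{"offset": [0,-2.5,0],"rot": [0,0,0],"gripper": 0},{"offset": [0,-3,0],"rot": [0,0,0],"gripper": 0},{"offset": [0,-3.5,0],"rot": [0,0,0],"gripper": 0},{"offset": [0,-4,0],"rot": [0,0,0],"gripper": 0},{"offset": [0,-4.5,0],"rot": [0,0,0],"gripper": 0},{"offset": [0,-5,0],"rot": [0,0,0],"gripper": 0},{"offset": [0,-5.5,0],"rot": [0,0,0],"gripper": 0}]}}

```text
time_s: 7.0
eef_pos: [481.1, 41.8, 160.9]
ee_rot: [-0.0, -0.007, 1.0, -0.0]
force: [-1.6, 2.3, -0.7]
grip_width: 0.0
grip_force: 1.1
```

Run:
```python
from h import *
s=sense(); e=s["eef_pos"]; print(e,s["force"])
c=capture("side"); P=pts(c).reshape(-1,3);x,y,z=P.T
for lo,hi in((84,97),(97,104),(104,112)):
    k=(x>455)&(x<505)&(z>lo)&(z<hi)&(y>-60)&(y<120);print(k.sum(),P[k].min(0).round(),P[k].max(0).round()) if k.any() else 0
cv2.imwrite("pics/s2.png",cv2.resize(c["color"][130:290,290:450],None,fx=3.5,fy=3.5,interpolation=2)[...,::-1])
```

```text
[481.0561653   41.77854534 160.87840506] [-1.64419784  2.25490559 -0.72320457]
38 [468. -41.  84.] [500.  51.  96.]
18 [468.   2.  97.] [491.  59. 103.]
14 [473.  -1. 104.] [489.  58. 112.]
```

View pics/s2.png

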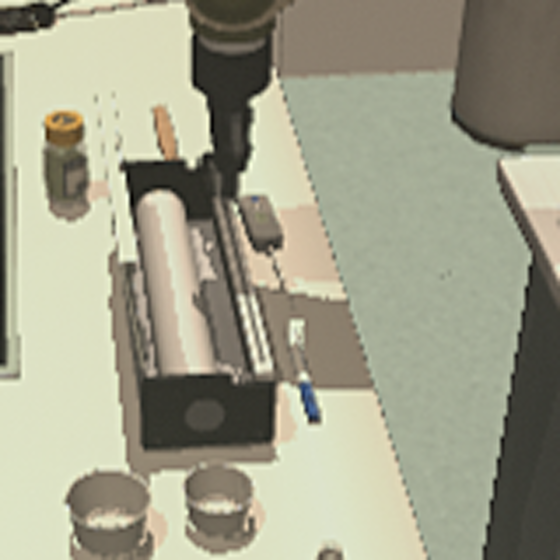

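The knob is carried ahead of the fingertips, at crop pixel (225,185), close to the dock. Now the slow final push.

>>> {"method": "step_arm", "body": {"plan": [{"offset": [0,-0.3,0],"rot": [0,0,0],"gripper": 0},{"offset": [0,-0.6,0],"rot": [0,0,0],"gripper": 0},{"offset": [0,-0.8,0],"rot": [0,0,0],"gripper": 0},{"offset": [0,-1,0],"rot": [0,0,0],"gripper": 0},{"offset": [0,-1.1,0],"rot": [0,0,0],"gripper": 0},{"offset": [0,-1.2,0],"rot": [0,0,0],"gripper": 0}]}}

```text
time_s: 7.65
eef_pos: [481.3, 30.2, 160.9]
ee_rot: [0.0, -0.007, 1.0, -0.0]
force: [0.3, 2.0, -1.2]
grip_width: 0.0
grip_force: 1.0
```

>>> {"method": "step_arm", "body": {"plan": [{"offset": [0,-0.1,0],"rot": [0,0,0],"gripper": 0},{"offset": [0,-0.2,0],"rot": [0,0,0],"gripper": 0},{"offset": [0,-0.3,0],"rot": [0,0,0],"gripper": 0}]}}

```text
time_s: 7.95
eef_pos: [481.4, 27.1, 160.9]
ee_rot: [0.0, -0.007, 1.0, -0.0]
force: [-0.4, 1.7, -0.0]
grip_width: -0.003
grip_force: 1.0
```

>>> {"method": "step_arm", "body": {"plan": [{"offset": [0,-0.1,0],"rot": [0,0,0],"gripper": 0},{"offset": [0,-0.2,0],"rot": [0,0,0],"gripper": 0}]}}

```text
time_s: 8.15
eef_pos: [481.4, 25.1, 160.9]
ee_rot: [0.0, -0.007, 1.0, -0.0]
force: [-0.3, 1.5, -0.1]
grip_width: -0.003
grip_force: 1.0
```

>>> {"method": "step_arm", "body": {"plan": [{"offset": [0,-0.1,0],"rot": [0,0,0],"gripper": 0}]}}

```text
time_s: 8.25
eef_pos: [481.4, 24.3, 161.0]
ee_rot: [0.0, -0.007, 1.0, 0.0]
force: [1.2, 8.2, 1.0]
grip_width: -0.002
grip_force: 4.1
```

>>> {"method": "step_arm", "body": {"plan": [{"offset": [0,0.5,0],"rot": [0,0,0],"gripper": 0},{"offset": [0,2,0],"rot": [0,0,0],"gripper": 0},{"offset": [0,4,-1],"rot": [0,0,0],"gripper": 0},{"offset": [0,6,-4],"rot": [0,0,0],"gripper": 0},{"offset": [0,8,-8],"rot": [0,0,0],"gripper": 0},{"offset": [0,10,-12],"rot": [0,0,0],"gripper": 0},{"offset": [0,12,-16],"rot": [0,0,0],"gripper": 0},{"offset": [0,12,-17.5],"rot": [0,0,0],"gripper": 0},{"offset": [0,12,-17.5],"rot": [0,0,0],"gripper": 0}]}}

```text
time_s: 9.15
eef_pos: [479.9, 144.7, 337.9]
ee_rot: [0.002, -0.008, 1.0, -0.0]
force: [0.8, 0.5, -1.3]
grip_width: 0.005
grip_force: 0.0
```

Run:
```python
from h import *
s=sense(); e=s["eef_pos"]; print(e,s["force"])
c=capture("side"); P=pts(c).reshape(-1,3);x,y,z=P.T
k=(x>455)&(x<505)&(z>97)&(z<112)&(y>-60)&(y<120);print("knob",k.sum(),P[k].min(0).round(1),P[k].max(0).round(1))
C=c["color"].reshape(-1,3)
r=(x>455)&(x<502)&(abs(z-78)<4)&(C.min(1)>150)&(y<330)&(y>-60);print("rail",np.polyfit(y[r],x[r],1),np.percentile(y[r],[2,98]))
k=(x>570)&(x<640)&(z>112)&(z<225)&(y>-60)&(y<310);print("cover",P[k].min(0).round(1),P[k].max(0).round(1))
c=capture("top"); P=pts(c).reshape(-1,3);x,y,z=P.T
k=(x>455)&(x<505)&(z>97)&(z<112)&(y>-60)&(y<60);print("knob",k.sum(),P[k].min(0).round(1),P[k].max(0).round(1))
cv2.imwrite("pics/t3.png",cv2.resize(c["color"][150:290,190:430],None,fx=3.2,fy=3.2,interpolation=2)[...,::-1])
```

```text
[479.94095162 144.65556277 337.94554038] [ 0.84595285  0.50419684 -1.34100103]
knob 35 [472.2 -20.2  97.4] [491.5  14.8 107.4]
rail [-3.26468443e-03  4.81043648e+02] [ 13.7144006  186.34046423]
cover [585.3  23.1 114.2] [604.2 306.1 212. ]
knob 105 [471.5 -38.5  97.2] [489.8  11.7 111.6]
```

View pics/t3.png

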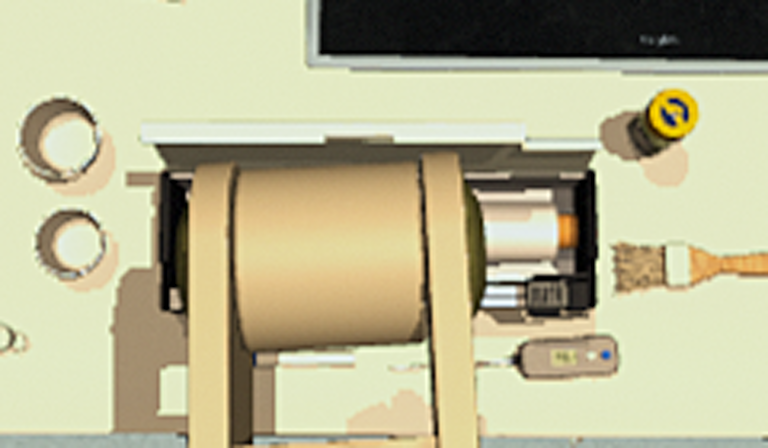

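The knob is seated in the dock at crop pixel (547,295), and everything else is unmoved. Next I go over and behind the cover.

>>> {"method": "step_arm", "body": {"plan": [{"offset": [-3,0,0],"rot": [0,0,0],"gripper": 0},{"offset": [-7,0,0],"rot": [0,0,0],"gripper": 0},{"offset": [-11,0,0],"rot": [0,0,0],"gripper": 0},{"offset": [-15,0,0],"rot": [0,0,0],"gripper": 0},{"offset": [-16.5,0,0],"rot": [0,0,0],"gripper": 0},{"offset": [-16.5,0,0],"rot": [0,0,0],"gripper": 0},{"offset": [-16.5,0,3],"rot": [0,0,0],"gripper": 0},{"offset": [-16.5,0,6],"rot": [0,0,0],"gripper": 0},{"offset": [-16.5,0,8.5],"rot": [0,0,0],"gripper": 0},{"offset": [-16.5,0,8.5],"rot": [0,0,0],"gripper": 0}]}}

```text
time_s: 10.25
eef_pos: [642.7, 146.2, 246.6]
ee_rot: [-0.004, -0.007, 1.0, -0.0]
force: [0.1, 0.2, -0.5]
grip_width: 0.004
grip_force: 0.0
```

>>> {"method": "step_arm", "body": {"plan": [{"offset": [0.8,0,0],"rot": [0,0,0],"gripper": 0},{"offset": [1.6,0,0],"rot": [0,0,0],"gripper": 0},{"offset": [2.4,0,0],"rot": [0,0,0],"gripper": 0},{"offset": [3.1,0,0],"rot": [0,0,0],"gripper": 0},{"offset": [3.7,0,-0.1],"rot": [0,0,0],"gripper": 0},{"offset": [4.3,0,-0.2],"rot": [0,0,0],"gripper": 0},{"offset": [5.0,0,-0.3],"rot": [0,0,0],"gripper": 0},{"offset": [5.7,0,-0.3],"rot": [0,0,0],"gripper": 0},{"offset": [6.6,0,-0.2],"rot": [0,0,0],"gripper": 0},{"offset": [7.5,0,-0.1],"rot": [0,0,0],"gripper": 0}]}}

```text
time_s: 11.25
eef_pos: [569.0, 145.5, 251.8]
ee_rot: [0.0, -0.007, 1.0, -0.0]
force: [2.9, -0.5, -0.9]
grip_width: 0.003
grip_force: 0.7
```

Run:
```python
from h import *
s=sense(); print(s["eef_pos"],s["force"])
c=capture("side"); P=pts(c).reshape(-1,3);x,y,z=P.T;C=c["color"].reshape(-1,3)
for lo,hi in((180,320),):
  k=(x>440)&(x<640)&(z>112)&(z<225)&(y>lo)&(y<hi)
  for zz in range(112,225,12):
    q=k&(z>=zz)&(z<zz+12); print(zz,q.sum(),np.median(x[q]).round(1) if q.any() else 0)
cv2.imwrite("pics/s4.png",cv2.resize(c["color"][130:290,290:450],None,fx=3.5,fy=3.5,interpolation=2)[...,::-1])
```

```text
[568.99940355 145.45750283 251.83619442] [ 2.86275593 -0.53572586 -0.93723174]
112 41 573.8
124 49 570.0
136 42 566.3
148 51 562.9
160 44 559.3
172 43 556.2
184 140 545.9
196 25 548.2
208 0 0
220 0 0
```

View pics/s4.png

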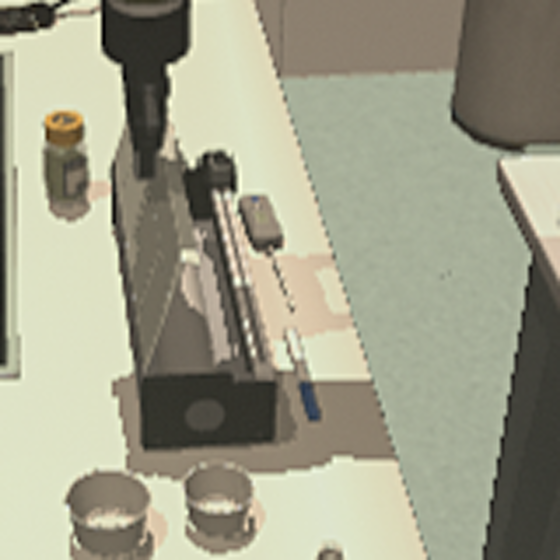

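The cover has swung forward to about 73° and is still in contact. The knob is still docked at crop pixel (215,170). I continue along the arc.

>>> {"method": "step_arm", "body": {"plan": [{"offset": [0.8,0,0.2],"rot": [0,0,0],"gripper": 0},{"offset": [1.6,0,0.5],"rot": [0,0,0],"gripper": 0},{"offset": [2.4,0,0.8],"rot": [0,0,0],"gripper": 0},{"offset": [3.1,0,1.25],"rot": [0,0,0],"gripper": 0},{"offset": [3.8,0,1.8],"rot": [0,0,0],"gripper": 0},{"offset": [4.5,0,2.3],"rot": [0,0,0],"gripper": 0},{"offset": [5.1,0,2.9],"rot": [0,0,0],"gripper": 0},{"offset": [5.7,0,3.6],"rot": [0,0,0],"gripper": 0},{"offset": [6.2,0,4.3],"rot": [0,0,0],"gripper": 0},{"offset": [6.6,0,5],"rot": [0,0,0],"gripper": 0},{"offset": [7,0,5.8],"rot": [0,0,0],"gripper": 0},{"offset": [7.25,0,6.6],"rot": [0,0,0],"gripper": 0}]}}

```text
time_s: 12.5
eef_pos: [496.7, 144.4, 185.2]
ee_rot: [-0.0, -0.007, 1.0, -0.0]
force: [-0.7, 0.6, 1.4]
grip_width: -0.004
grip_force: 0.3
```

>>> {"method": "step_arm", "body": {"plan": [{"offset": [0.15,0,0.5],"rot": [0,0,0],"gripper": 0},{"offset": [0.3,0,1],"rot": [0,0,0],"gripper": 0},{"offset": [0.4,0,1.5],"rot": [0,0,0],"gripper": 0},{"offset": [0.4,0,1.9],"rot": [0,0,0],"gripper": 0},{"offset": [0.4,0,2.2],"rot": [0,0,0],"gripper": 0},{"offset": [0.4,0,2.3],"rot": [0,0,0],"gripper": 0}]}}

```text
time_s: 13.1
eef_pos: [493.1, 144.4, 162.6]
ee_rot: [-0.0, -0.007, 1.0, -0.0]
force: [-0.5, -0.3, 0.1]
grip_width: 0.001
grip_force: 0.2
```

>>> {"method": "step_arm", "body": {"plan": [{"offset": [0,0,0.1],"rot": [0,0,0],"gripper": 0},{"offset": [0,0,0.2],"rot": [0,0,0],"gripper": 0}]}}

```text
time_s: 13.3
eef_pos: [493.2, 144.4, 161.0]
ee_rot: [0.0, -0.007, 1.0, 0.0]
force: [-0.9, 0.1, -0.1]
grip_width: 0.001
grip_force: 0.2
```

>>> {"method": "step_arm", "body": {"plan": [{"offset": [0,0,0.1],"rot": [0,0,0],"gripper": 0},{"offset": [0,0,0.15],"rot": [0,0,0],"gripper": 0}]}}

```text
time_s: 13.5
eef_pos: [493.2, 144.4, 160.5]
ee_rot: [0.0, -0.007, 1.0, -0.0]
force: [-6.1, -2.1, 16.3]
grip_width: 0.001
grip_force: 7.9
```

Run:
```python
from h import *
s=sense(); print(s["eef_pos"],s["force"],s["grip_force"])
c=capture("side"); P=pts(c).reshape(-1,3);x,y,z=P.T
for a in range(465,585,20):
  k=(x>a)&(x<a+20)&(z>60)&(z<120)&(y>190)&(y<290); print(a,np.median(z[k]).round(1),k.sum())
```

```text
[493.20686439 144.4209103  160.48140189] [-6.08223939 -2.0714224  16.27417858] 7.9056293063331395
465 87.2 124
485 87.0 132
505 87.5 126
525 87.1 132
545 87.3 133
565 86.8 119
```

Firm stop at 16 N and the cover is level at about 87-88 mm, so it is shut. Hold briefly, then retreat straight up.

>>> {"method": "step_arm", "body": {"plan": [{"offset": [0,0,0],"rot": [0,0,0],"gripper": 0},{"offset": [0,0,0],"rot": [0,0,0],"gripper": 0},{"offset": [0,0,-0.5],"rot": [0,0,0],"gripper": 0},{"offset": [0,0,-2],"rot": [0,0,0],"gripper": 0},{"offset": [0,0,-5],"rot": [0,0,0],"gripper": 0},{"offset": [0,0,-9],"rot": [0,0,0],"gripper": 0},{"offset": [0,0,-13],"rot": [0,0,0],"gripper": 0},{"offset": [0,0,-15],"rot": [0,0,0],"gripper": 0},{"offset": [0,0,-15],"rot": [0,0,0],"gripper": 0},{"offset": [0,0,-15],"rot": [0,0,0],"gripper": 0}]}}

```text
time_s: 14.55
eef_pos: [493.0, 144.4, 308.9]
ee_rot: [-0.0, -0.007, 1.0, -0.0]
force: [0.5, 0.7, -0.2]
grip_width: 0.003
grip_force: 0.0
```

Run:
```python
from h import *
s=sense(); print(s["eef_pos"],s["force"])
c=capture("side"); P=pts(c).reshape(-1,3);x,y,z=P.T
for a in range(465,585,20):
  k=(x>a)&(x<a+20)&(z>60)&(z<120)&(y>60)&(y<290); print(a,np.median(z[k]).round(1))
k=(x>455)&(x<505)&(z>97)&(z<112)&(y>-60)&(y<60);print("knob",P[k].min(0).round(1),P[k].max(0).round(1))
cv2.imwrite("pics/s5.png",cv2.resize(c["color"][130:290,290:450],None,fx=3.5,fy=3.5,interpolation=2)[...,::-1])
```

```text
[492.95035636 144.37233161 308.87645238] [ 0.52604735  0.72714891 -0.19714196]
465 87.2
485 87.2
505 87.2
525 87.1
545 86.9
565 86.5
knob [473.5 -15.1  97.3] [491.5  15.5 108.3]
```

View pics/s5.png

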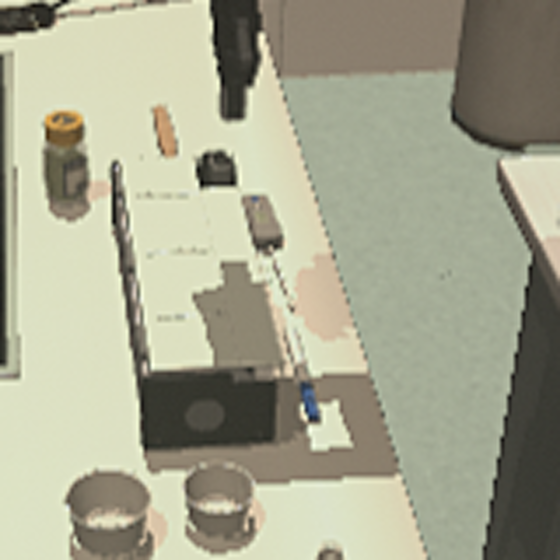

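The cover is level and shut round the parked knob at crop pixel (215,168). The bystanders are unmoved and the arm is clear.

```bash
python3 -c "
from rig import *
print(finish_job())"
```

```text
the job is handed in; nothing more can be done
None
```

The cutter is fully home in the dock, the cover is shut level round it, the bystanders look unmoved, and the job was handed in with the arm clear at 14.6 s (no verdict was returned).

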